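# Draw the sprung pull gauge out to its mark at the bench anchor and hold

### The arm

A 7-joint arm with a two-finger parallel gripper is mounted at the origin on the work surface; the furniture and walls round the work are solid. World frame = base frame: x ahead of the robot, y to its left, z up, the work surface at z = 0. Lengths are in m, angles in degrees, forces in N, time in s.
With the tool pointing down it reaches from about 0.35 to 0.9 m from the base axis. Payload 19.9 kg.
Tool frame: the origin (TCP) lies at the very end of the fingers, on their centre line; the grasp point (between the pads) lies 19 mm behind it; z points along the fingers, y is the line along which they close (so a half turn about z gives the same grasp; the last joint's range is limited). The gripper opens to 94 mm and grips with 3 to 60 N. Pads are 16 mm wide; open, the fingers measure 119 mm over their backs; the gripper's body (75 mm by 177 mm) begins 78 mm behind the grasp point.
Start: joints at [73.195, 23.915, -0.59, 92.452, 0.269, 63.638, -3.037], TCP at [0.156, -0.605, 0.205] pointing down, gripper open.
Joint ranges: [-161.28, 161.28], [-22.2, 115.67], [-73.04, 71.86], [3.21, 147.25], [-68.34, 248.33], [10.77, 114.83], [-161.83, 161.83]. Speed limits (degrees/s): [108.29, 108.29, 136.94, 136.94, 172.46, 172.46, 172.46].

### API

Orientations are given as a 3x3 rotation matrix whose columns are the frame's x, y, z axes.
In Python, from plant import bot gives the robot as it stands.
- The arm moves only by the tool move_arm, never from a script. Its argument "plan" is a list of rows, each a list of 6 numbers: the shift along the world's x, y, z in cm, then the turn, a rotation vector about the world's x, y, z in degrees. A call has 1 to 10 rows; each row shifts and turns the commanded pose from where the row before left it; what a row does not reach is not made up. A row lasts 1/12 s, in which the tool goes at most 41.7 mm and 7.16 degrees, less where a joint would pass 70% of its speed; a pose out of reach is approached as far as the arm can. A call is refused whole if a number of a shift passes 4.17 or a number of a turn 7.16, either way. A call with a gripper value outside its range is refused whole. "fingers" is the finger opening in cm, from 0 to 9.4, set as the call begins (left out, the last holds). The fingers move at their own pace and stop on an object; the grip force is fixed at half the most. Time passes only in rows, so rows that do not move let the fingers close. It gives the time, the measured TCP pose, the force, the opening and the grip force at its end, in the units of the state.
- bot.read_state(): the state, without advancing time (a new reading comes with each control period).
- bot.capture(name): name is "scene" or "top"; returns the picture (480x640x3 uint8, red, green, blue); there is no depth.
- bot.get_calibration(name): a dict with "vfov" (degrees; the focal length in pixels is half the picture's height over the tangent of half this angle, whatever the lens; pixels are square), "cx", "cy" (the principal point, pixels), "dist_coeffs" ([k1, k2, p1, p2, k3] as OpenCV has them; the pictures are not rectified), "xyz" and "orientation" of the camera in the world. Camera axes: x right, y up, looking along -z (the intrinsics and any distortion apply to the point x, -y, -z); pixel columns grow to the right and rows downward; lengths in m; the calibration is good to about 2 mm. A picture is of the moment at which its call begins. get_calibration takes no time and is no camera call.
- bot.job_done(): hands the job in; it is judged then, once.
The state is a dict: "t": time; "joint_positions": joint angles; "joint_velocities": joint speeds; "joint_torque": joint torques, N m; "eef_pos": TCP position; "tcp_rot": TCP orientation; "contact_force": force on the tool from outside, world axes, zero at the start; "ft_torque": the same for the moment, N m; "width": opening from 0.0 (shut) to 1.0 (fully open); "grip_force": force on a finger pad.
Only numpy, scipy, OpenCV 4.12 (cv2) and the standard library are available. Lean on these libraries where they do the work, as an engineer would, in place of code of your own. Each camera call takes 0.05 s, during which the arm holds its last target. There are 200 camera calls.

### The job

Check the pull gauge at the bench anchor: pick it up by its square housing, drop the neck of its rod into the anchor's slot so that the button catches behind the slotted plate, and draw the housing straight back against the inner spring until the mark ring on the rod has just come out of the housing's mouth. Do not overstretch it towards its stop, leave the spool, the foil roll and the grinder bit where they are, and finish while holding the gauge there, level, off the bench and drawn to its mark.

Things in the scene. Friction and masses are not known exactly. Their poses are not given: they have to be found in the camera images.
- gauge: Loose pull gauge, 170 g, lying on the bench: aluminium square housing 110 x 28 x 28 mm, thin steel rod out of one end, small wire eye at the other. Origin: centre of the housing's underside; x along it to the rod, z up. Housing x = -55 to 55 mm, a collar at the mouth to x = 58; rod axis 14 mm above the underside. Grip across its 28 mm width (y) near the middle. Rod end points roughly to world -y.
- gauge_rod (a joint): How far the rod is drawn out of the housing, m: 0 fully in (start), 0.065 at its stop. The inner spring pulls it in: 2.7 N at 0 plus 180 N/m, so 9.9 N at the mark. The mark is a turned ring on the rod, 3 mm wide and 12 mm across, hidden in the housing at the start; at 0.040 it has just come fully out of the mouth's collar.
- gauge_button (a point): Centre of the inner face (towards the housing) of the button on the rod's end: steel disc 26 mm across, 7 mm thick, on the 8 mm rod. With the rod in, it is at x = 85, z = 14 mm in the gauge's frame, so 27 mm of bare neck shows between collar (x = 58) and button. It moves with the rod.
- anchor: Steel anchor fixed to the bench: base 64 x 76 x 8 mm, upright slotted plate 60 mm wide, 8 mm thick (x = -4 to 4 mm). Origin: centre of the base's underside; x normal to the plate, z up. Draw the gauge towards -x (roughly world +y), its x along the anchor's x, the button's inner face against the plate's back at x = 4 mm. Plate top z = 84 mm; two flared lips rise above it to 106 mm.
- anchor_slot (a point): Middle of the slot's floor, at z = 60 mm on the anchor's centre line. The slot is 14 mm wide from z = 60 to 84 mm, open above, and widens between the lips to about 44 mm at 106 mm. The rod's axis belongs 4 to 20 mm above this point.
- solder_spool: Bystander: solder spool standing on its flange, 52 mm across, 48 mm high; origin at the centre of its underside.
- foil_roll: Bystander: flat copper foil roll, 72 mm across, 8 mm high; origin at the centre of its underside.
- spare_bit: Bystander: small round grinder bit, 26 mm across, 14 mm high; origin at the centre of its underside.

How it is judged:
By the outcome, as a careful person would: the job done as asked, in the order asked, and still so for the second after the job is handed in, while the arm keeps its last pose, push and grip.
It also fails if it takes over 35 s, if anything falls off the work surface, if the arm or the gripper's body presses on something with over 40 N, if the wrist force passes 120 N, or if a joint passes its speed limit or range.

## Working session

There is one attempt and no reset: what is moved stays moved. The work goes in short steps, Python scripts to look and compute and a tool call to move; the robot and the scene stay as the last step left them, time stands still between calls to the robot, and variables do not carry over. Pictures are saved under pics/ and viewed, at most 10 in all, crops included, and the job is handed in when it is done.

Besides the shell and the picture viewer there is one more tool, called as name([rows], argument=value, ...), one row to a line, values as JSON. move_arm: Moves the arm, as the interface text tells. Its arguments: {"type":"object","properties":{"plan":{"type":"array"},"fingers":{"type":"number"}},"required":["plan"]}

```bash
mkdir -p pics; ls
python3 - <<'E'
from plant import bot
import cv2
for n in("scene","top"):
    cv2.imwrite(f"pics/{n}0.png",bot.capture(n)[:,:,::-1]); print(n,bot.get_calibration(n))
s=bot.read_state();print(s["t"],s["eef_pos"],s["tcp_rot"],s["contact_force"])
E
```

```text
pics
scene {'vfov': 45.72376663842486, 'cx': 315.7173475972826, 'cy': 236.65513871905085, 'dist_coeffs': array([-0.10587995,  0.        ,  0.        ,  0.        ,  0.        ]), 'xyz': array([0.44698609, 0.54231227, 0.80339823]), 'orientation': array([[-0.94560197,  0.28201446, -0.16218741],
       [-0.32510613, -0.80083827,  0.50295534],
       [ 0.0119548 ,  0.52832368,  0.84895887]])}
top {'vfov': 54.57190805815444, 'cx': 323.72534948569967, 'cy': 225.6535040914708, 'dist_coeffs': array([-0.01108591,  0.        ,  0.        ,  0.        ,  0.        ]), 'xyz': array([0.4865098 , 0.09694594, 0.91980623]), 'orientation': array([[ 0.02686035,  0.99511422, -0.0950064 ],
       [-0.99922384,  0.02398817, -0.03124553],
       [-0.02881384,  0.09577192,  0.99498618]])}
0.1 [ 0.15562456 -0.60494804  0.20487568] [[ 9.68460962e-01  2.49165039e-01 -3.84512047e-04]
 [ 2.49165317e-01 -9.68460340e-01  1.10199531e-03]
 [-9.78059622e-05 -1.16304651e-03 -9.99999319e-01]] [ 0.44300421  0.95638583 -0.8784423 ]
```

View pics/scene0.png

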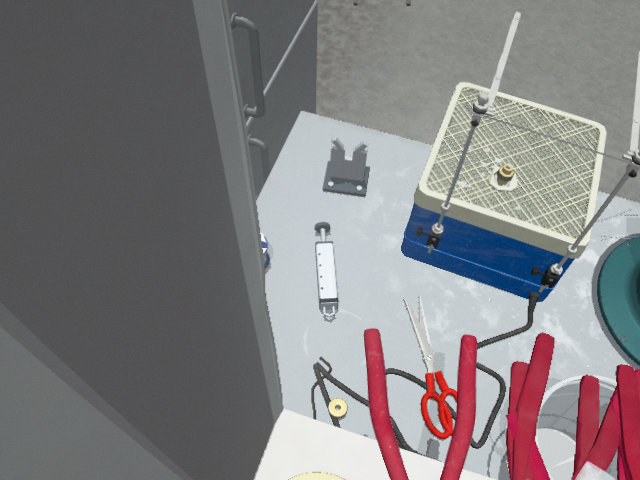

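View pics/top0.png

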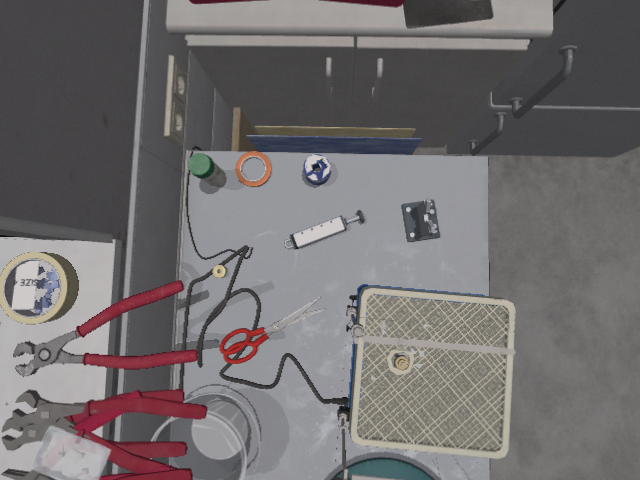

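The scene view shows the gauge at about (326,275) and the anchor at (348,168), with the slot opening upward. In the top view the gauge is at (318,232) with its rod to the right, and the anchor is at (421,221). The grinder is at the lower right. I'll enlarge the crops to pick corners.

```bash
cat > h.py <<'E'
import numpy as np,cv2
from plant import bot
def cam(n):
    c=bot.get_calibration(n);f=240/np.tan(np.radians(c["vfov"]/2))
    return np.array([[f,0,c["cx"]],[0,f,c["cy"]],[0,0,1]]),c["dist_coeffs"],c["xyz"],c["orientation"]
def ray(n,p):
    K,d,o,R=cam(n);u=cv2.undistortPoints(np.array([[p]],float),K,d)[0,0]
    return o,R@np.array([u[0],-u[1],-1])
def onz(n,p,z):
    o,r=ray(n,p);return o+r*(z-o[2])/r[2]
def tri(p,q):
    o,r=ray("scene",p);a,s=ray("top",q)
    t=np.linalg.lstsq(np.c_[r,-s],a-o,rcond=None)[0]
    A,B=o+r*t[0],a+s*t[1];return (A+B)/2,np.linalg.norm(A-B)
def proj(n,P):
    K,d,o,R=cam(n);M=np.diag([1,-1,-1])@R.T
    return cv2.projectPoints(np.atleast_2d(np.asarray(P,float)),cv2.Rodrigues(M)[0],-M@o,K,d)[0][:,0]
E
python3 - <<'E'
import cv2,numpy as np
a=cv2.imread("pics/top0.png");b=cv2.imread("pics/scene0.png")
f=lambda i,x,y,w,h,k:cv2.resize(i[y:y+h,x:x+w],None,fx=k,fy=k,interpolation=cv2.INTER_CUBIC)
A=f(a,280,195,100,60,5);B=f(a,395,190,60,60,5);C=f(b,300,215,50,110,5).transpose(1,0,2);D=f(b,315,130,60,70,4)
cv2.imwrite("pics/c1.png",np.hstack([A,B]))
o=np.zeros((280,800,3),np.uint8);o[:250,:550]=C;o[:,560:800]=D
o=np.vstack([np.hstack([A,B]),o]);cv2.imwrite("pics/c1.png",o)
E
```

```text
(no output)
```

View pics/c1.png

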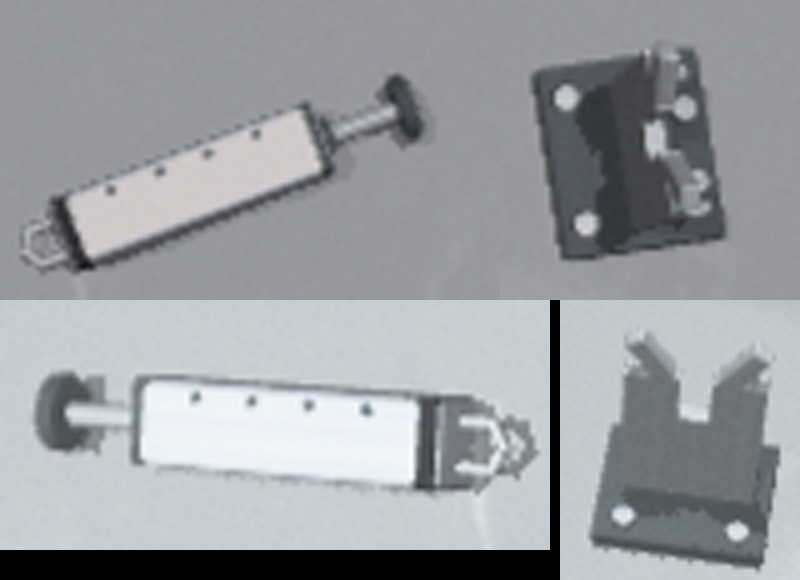

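The crops show the housing top corners, the button, the four anchor base corners and the bright slot floor. The slot floor is near (426,217) in the top view and (348,159) in the scene view.

Run:
```python
from h import *
np.set_printoptions(precision=4,suppress=True)
T=lambda x,y,ox,oy,k:(ox+(x+.5)/k-.5,oy+(y+.5)/k-.5)
g=[onz("top",T(x,y,280,195,5),.028) for x,y in((58,198),(85,268),(330,172),(308,103))]
print(np.array(g)); c=np.mean(g,0); ax=(g[2]+g[3]-g[0]-g[1])[:2];print("gauge",c,np.linalg.norm(ax)/2,np.degrees(np.arctan2(ax[1],ax[0])),np.linalg.norm(g[0]-g[1]))
b=onz("top",T(402,108,280,195,5),.014);print("button",b, np.degrees(np.arctan2(*(b-c)[[1,0]])),np.linalg.norm((b-c)[:2]))
a=[onz("top",T(x-500,y,395,190,5),.008) for x,y in((533,72),(563,258),(725,237),(695,47))]
c=np.mean(a,0);ax=(a[2]+a[3]-a[0]-a[1])[:2];print(np.array(a));ang=np.degrees(np.arctan2(ax[1],ax[0]));ay=(a[3]+a[0]-a[1]-a[2])[:2]
print("anchor",c,np.linalg.norm(ax)/2,np.linalg.norm(ay)/2,ang,np.degrees(np.arctan2(ay[1],ay[0])))
print("slot",tri(T(693-560,418-300,315,130,4),T(655-500,138,395,190,5)),onz("top",T(155,138,395,190,5),.06))
# scene gauge corners
C=lambda x,y:(300+(y-300+.5)/5-.5,215+(x+.5)/5-.5)
s=[onz("scene",C(x,y),.028) for x,y in((137,377),(140,463),(440,488),(440,395))];print(np.array(s),np.mean(s,0))
# scene anchor base corners: 
D=lambda x,y:T(x-560,y-300,315,130,4)
print([onz("scene",D(x,y),.008) for x,y in((592,538),(762,562),(778,448))])
# posts of the grinder
for p,q in(((482,103),(360,331)),((600,122),(513,302)),((462,87),(513,302)),((420,200),(362,290))): print(tri(p,q))
```

```text
[[0.5536 0.1872 0.028 ]
 [0.5269 0.1759 0.028 ]
 [0.5662 0.0827 0.028 ]
 [0.5927 0.0918 0.028 ]]
gauge [0.5599 0.1344 0.028 ] 0.10211280429552862 -67.42233807875415 0.028990614903706195
button [0.5933 0.0549 0.014 ] -67.195735548895 0.08621642114239202
[[ 0.6201 -0.0259  0.008 ]
 [ 0.547  -0.0384  0.008 ]
 [ 0.5568 -0.1013  0.008 ]
 [ 0.6315 -0.0893  0.008 ]]
anchor [ 0.5888 -0.0637  0.008 ] 0.0640424932162783 0.07489151013575777 -80.48577138711437 9.395892274737937
slot (array([ 0.589 , -0.0648,  0.0562]), np.float64(0.0006655161218459905)) [ 0.5889 -0.0641  0.06  ]
[[0.5929 0.0928 0.028 ]
 [0.5667 0.0848 0.028 ]
 [0.5269 0.1824 0.028 ]
 [0.5532 0.1916 0.028 ]] [0.5599 0.1379 0.028 ]
[array([ 0.6192, -0.0249,  0.008 ]), array([ 0.5459, -0.0373,  0.008 ]), array([ 0.5568, -0.1003,  0.008 ])]
(array([0.417 , 0.0689, 0.3724]), np.float64(0.0011759483661224336))
(array([ 0.3537, -0.0951,  0.289 ]), np.float64(0.21125451711155516))
(array([ 0.4413, -0.1842,  0.1642]), np.float64(0.005251528317296793))
(array([0.4541, 0.056 , 0.1601]), np.float64(0.003995278778633671))
```

Run:
```python
from h import *
np.set_printoptions(precision=3,suppress=True)
print(tri((518,15),(512,350)),tri((632,165),(343,412)),tri((435,240),(352,300)),tri((480,113),(358,331)))
print([onz("top",(300,152),z) for z in(0,.3)],[onz("top",(488,152),0)],proj("top",[[0,0,0],[0,0,.3]]))
print("cabinet bottom in scene",onz("scene",(283,405),0),onz("scene",(260,215),0),onz("scene",(305,112),0))
```

```text
(array([ 0.399, -0.106,  0.369]), np.float64(0.0027639433802385113)) (array([0.286, 0.091, 0.36 ]), np.float64(0.0705846857742056)) (array([0.425, 0.069, 0.093]), np.float64(0.020762501156967064)) (array([0.415, 0.071, 0.359]), np.float64(0.0008361370115713854))
[array([0.723, 0.178, 0.   ]), array([0.646, 0.151, 0.3  ])] [array([ 0.73 , -0.199,  0.   ])] [[382.693 532.797]
 [406.197 668.44 ]]
cabinet bottom in scene [0.553 0.347 0.   ] [ 0.704  0.057 -0.   ] [ 0.712 -0.196  0.   ]
```

move_arm([
  [0,0,4,0,0,0],
  [0,0,4,0,0,0],
  [2,1,4,0,0,0],
  [2,1,4,0,0,0],
  [2,1,4,0,0,0],
  [2,1,4,0,0,0],
  [3,2,2,0,0,6],
  [3,2,0,0,0,6],
], fingers=7)

```text
t: 0.77
eef_pos: [0.2893, -0.5291, 0.4554]
tcp_rot: [[0.894, 0.447, 0.003], [0.447, -0.894, -0.005], [0.0, 0.006, -1.0]]
contact_force: [1.1, -0.7, -0.9]
width: 0.741
grip_force: 0.0
```

move_arm([
  [2.5,3,0.5,0,0,7],
  [2.5,3,0.5,0,0,7],
  [2.5,3,0.5,0,0,7],
  [2.5,3,0.5,0,0,7],
  [2.5,3,0,0,0,7],
  [2.5,3,0,0,0,7],
  [2.5,3,0,0,0,7],
  [2.5,3.5,0,0,0,7],
  [2,3.5,0,0,0,7],
  [2,3.5,0,0,0,7],
])

```text
t: 1.6
eef_pos: [0.5283, -0.2131, 0.4706]
tcp_rot: [[-0.118, 0.993, -0.001], [0.993, 0.118, 0.0], [0.0, -0.0, -1.0]]
contact_force: [0.4, -0.4, 0.0]
width: 0.742
grip_force: 0.0
```

move_arm([
  [1,4,0,0,0,5],
  [1,4,0,0,0,5],
  [0.5,4,0,0,0,5],
  [0.5,4,0,0,0,1],
  [0,4,0,0,0,0],
  [0,4,0,0,0,0],
  [0,4,0,0,0,0],
  [0,4,0,0,0,0],
])

```text
t: 2.27
eef_pos: [0.5572, 0.1068, 0.4708]
tcp_rot: [[-0.381, 0.924, -0.0], [0.924, 0.381, -0.0], [-0.0, -0.0, -1.0]]
contact_force: [1.3, 0.1, 1.0]
width: 0.744
grip_force: 0.0
```

Run:
```python
from h import *
s=bot.read_state();print(s)
cv2.imwrite("pics/m1.png",np.hstack([cv2.resize(bot.capture(n)[:,:,::-1],(400,300)) for n in("scene","top")]))
```

```text
{'t': 2.2667, 'joint_positions': array([ 16.86164348,  14.38898512, -39.8927189 ,  74.91926256,
         9.20748309,  93.90901427,   0.90438625]), 'joint_velocities': array([-43.357383  ,  12.37747783, -14.21357959, -11.24426291,
        10.31824786,   3.41338923, -54.6587433 ]), 'joint_torque': array([ 9.63858247e+00, -7.03436494e+01, -6.00147307e+00, -4.48993957e+01,
       -8.78188424e-01, -5.40993316e-02,  3.22849385e+00]), 'eef_pos': array([0.55719985, 0.10678915, 0.47083959]), 'tcp_rot': array([[-3.81212203e-01,  9.24487554e-01, -1.36812200e-04],
       [ 9.24487527e-01,  3.81212142e-01, -3.39431687e-04],
       [-2.61645898e-04, -2.55876673e-04, -9.99999933e-01]]), 'contact_force': array([1.27135827, 0.05259812, 0.99479005]), 'ft_torque': array([-0.05263638, -0.21091421, -0.00805819]), 'grip_force': 0.0, 'width': 0.7442415715473655}
```

View pics/m1.png

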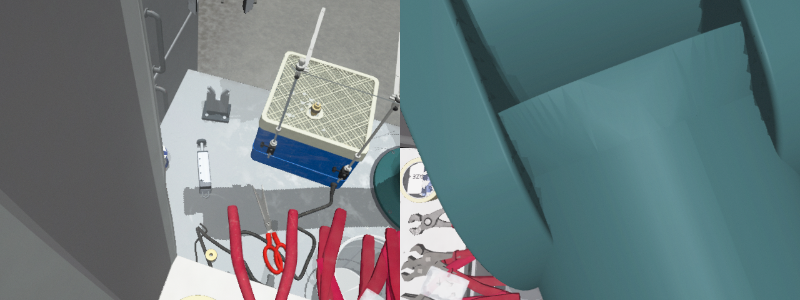

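The arm itself is out of the scene view, which shows only its shadow. It blocks the top view. I'll go down partway, let it settle, and then fit a rough kinematic model so I can check forearm clearance over the horizontal bar (z about 0.37, x about 0.41).

move_arm([
  [0,2.6,-3,0,0,0],
  [0,0,-4,0,0,0],
  [0,0,-4,0,0,0],
  [0,0,-4,0,0,0],
  [0,0,0,0,0,0],
])

```text
t: 2.78
eef_pos: [0.555, 0.1294, 0.3141]
tcp_rot: [[-0.381, 0.924, -0.009], [0.924, 0.381, -0.002], [0.002, -0.009, -1.0]]
contact_force: [-0.3, -0.6, 0.0]
width: 0.746
grip_force: 0.0
```

```bash
cat > k.py <<'E'
from h import *
from itertools import product
from scipy.spatial.transform import Rotation as Ro
from scipy.optimize import least_squares
s=bot.read_state()
D=[([73.195,23.915,-.59,92.452,.269,63.638,-3.037],[.15562,-.60495,.20488],np.array([[.96846,.249165,0],[.249165,-.96846,.001],[0,-.001,-1]])),
([16.86164,14.38899,-39.89272,74.91926,9.20748,93.90901,.904386],[.5572,.10679,.47084],np.array([[-.38121,.92449,0],[.92449,.38121,0],[0,0,-1]])),
(list(s["joint_positions"]),list(s["eef_pos"]),s["tcp_rot"])]
z=lambda a:Ro.from_euler("z",a,degrees=True).as_matrix()
y=lambda a:Ro.from_euler("y",a,degrees=True).as_matrix()
def ch(q,sg,y0,y7):
    A=z(sg[0]*q[0]+y0)@y(q[1]);B=A@z(sg[1]*q[2])@y(q[3]);C=B@z(sg[2]*q[4])@y(q[5])
    return A,A@z(sg[1]*q[2]),B,B@z(sg[2]*q[4]),C,C@z(sg[3]*q[6]+y7)
best=min(((lambda r:(r.cost,sg,r.x))(least_squares(lambda v:np.concatenate([(ch(q,sg,*v)[-1]-R).ravel() for q,p,R in D]),[i,j])) for sg in product((1,-1),repeat=4) for i in(0,120,-120) for j in(0,120,-120)),key=lambda t:t[0])
c,sg,v=best
ez=np.eye(3)[2];ex=np.eye(3)[0]
M=[];P=[]
for q,p,R in D:
    A,A3,B,B5,C,F=ch(q,sg,*v);M.append(np.c_[ez,A@ez,A3@ex,B@ez,B5@ex,F@ez,C@ex]);P+=list(p)
M=np.vstack(M);x=np.linalg.lstsq(M[:,:],np.array(P),rcond=1e-3)[0]
np.set_printoptions(precision=3,suppress=True)
if __name__=="__main__":
    print(D[-1]);print(c,sg,v);print(x,"res",M@x-P,np.linalg.svd(M)[1])
    A,A3,B,B5,C,F=ch(D[-1][0],sg,*v);sh=x[0]*ez;el=sh+x[1]*A@ez;wr=el+x[2]*A3@ex+x[3]*B@ez;print("shoulder",sh,"elbow",el,"wrist",wr)
E
python3 k.py
```

```text
([np.float64(15.450458461834979), np.float64(17.63765102700478), np.float64(-39.86452371528265), np.float64(90.92071946784752), np.float64(11.435941990501885), np.float64(76.18609509704369), np.float64(-3.515773444195937)], [np.float64(0.5550062446335151), np.float64(0.1294064472931702), np.float64(0.3141092463871305)], array([[-0.381,  0.924, -0.009],
       [ 0.924,  0.381, -0.002],
       [ 0.002, -0.009, -1.   ]]))
1.027060095713912e-06 (-1, -1, -1, -1) [-0.026 89.973]
[-0.57   0.642 -0.052  0.482  0.045 -0.421 -0.   ] res [ 0.029  0.008  0.001 -0.001  0.003  0.001  0.    -0.003 -0.001] [3.443 2.987 0.307 0.267 0.228 0.07  0.005]
shoulder [-0.   -0.   -0.57] elbow [ 0.188 -0.052  0.042] wrist [ 0.561  0.13  -0.065]
```

move_arm([
  [0.45,0.6,-3,0,0,0],
  [0,0,-4,0,0,0],
  [0,0,-4,0,0,0],
  [0,0,-4,0,0,0],
  [0,0,-3,0,0,0],
  [0,0,0,0,0,0],
  [0,0,0,0,0,0],
])

```text
t: 3.37
eef_pos: [0.5628, 0.137, 0.1422]
tcp_rot: [[-0.381, 0.924, -0.001], [0.924, 0.381, -0.0], [0.0, -0.001, -1.0]]
contact_force: [0.0, 1.0, 0.7]
width: 0.743
grip_force: 0.0
```

Run:
```python
from h import *
s=bot.read_state();print(s["eef_pos"],s["joint_positions"])
cv2.imwrite("pics/m2.png",bot.capture("scene")[:,:,::-1])
```

```text
[0.56280908 0.13703553 0.14220008] [ 11.6834347   27.50079081 -36.80631863 101.59690198  19.17076619
  57.31939805 -10.12310112]
```

View pics/m2.png

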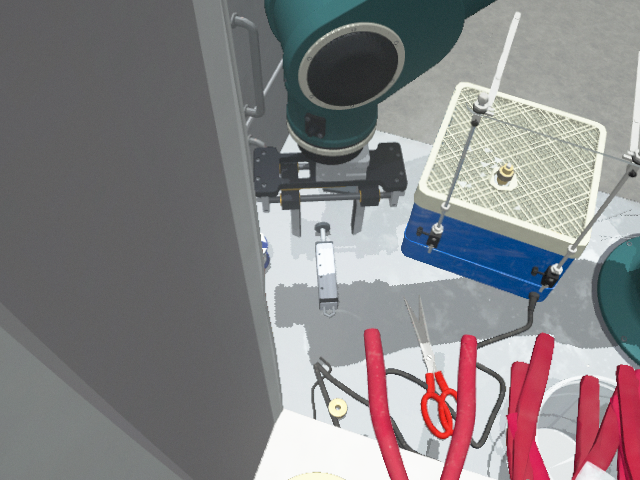

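```bash
cat >> k.py <<'E'
    s=bot.read_state();p=s["eef_pos"];f=-B@ez;print("forearm dir back",f,"tcp",p)
    for px in((353,68),):
        for dy in(.06,.08,.1):
            o,r=ray("scene",px);t=(p[1]+dy-o[1])/r[1];print("cap",dy,o+t*r)
    # wrist link widths, elbows
    for zz in(.2,.25,.3): print(zz,proj("scene",p+[0,0,zz]).ravel())
    n=np.array([f[1],-f[0],0]);n/=np.linalg.norm(n);print("joint axis",n)
E
python3 k.py; python3 - <<'E'
E
```

```text
([np.float64(11.696711534090554), np.float64(27.407137653086846), np.float64(-36.84028216652668), np.float64(101.54077595027124), np.float64(19.161773300744027), np.float64(57.31030541917093), np.float64(-10.121138148284812)], [np.float64(0.5635947276731778), np.float64(0.13737506493422832), np.float64(0.1434942406482626)], array([[-0.381,  0.924,  0.002],
       [ 0.924,  0.381,  0.   ],
       [-0.   ,  0.002, -1.   ]]))
1.0265952211513694e-06 (-1, -1, -1, -1) [-0.653 89.347]
[-0.066  0.59  -0.113  0.504  0.027  0.064 -0.05 ] res [ 0.023  0.006  0.002 -0.001  0.003 -0.    -0.    -0.002 -0.002] [3.43  2.977 0.393 0.346 0.313 0.07  0.001]
shoulder [-0.    -0.    -0.066] elbow [ 0.265 -0.058  0.458] wrist [0.533 0.117 0.228]
forearm dir back [-0.716 -0.445  0.539] tcp [0.564 0.137 0.143]
cap 0.06 [0.53  0.197 0.492]
cap 0.08 [0.525 0.217 0.51 ]
cap 0.1 [0.52  0.237 0.528]
0.2 [330.411 131.016]
0.25 [332.053  97.291]
0.3 [333.929  58.556]
joint axis [-0.528  0.849  0.   ]
```

move_arm([
  [-0.4,-0.1,-2,0,0,0],
  [0,0,-3,0,0,0],
  [0,0,-3,0,0,0],
  [0,0,-3,0,0,0],
  [0,0,-1.5,0,0,0],
  [0,0,-1,0,0,0],
  [0,0,0,0,0,0],
  [0,0,0,0,0,0],
])

```text
t: 4.08
eef_pos: [0.5596, 0.1363, 0.0078]
tcp_rot: [[-0.381, 0.924, 0.002], [0.924, 0.381, 0.0], [-0.001, 0.002, -1.0]]
contact_force: [1.3, 0.5, 0.2]
width: 0.742
grip_force: 0.0
```

move_arm([
  [0,0,-0.4,0,0,0],
  [0,0,0,0,0,0],
  [0,0,0,0,0,0],
  [0,0,0,0,0,0],
  [0,0,0,0,0,0],
  [0,0,0,0,0,0],
  [0,0,0,0,0,0],
  [0,0,0,0,0,0],
], fingers=2)

```text
t: 4.75
eef_pos: [0.5583, 0.136, 0.002]
tcp_rot: [[-0.381, 0.924, 0.0], [0.924, 0.381, -0.0], [-0.0, 0.0, -1.0]]
contact_force: [0.3, -0.1, 3.0]
width: 0.296
grip_force: 30.0
```

move_arm([
  [0,0,1,0,0,0],
  [0,0,2,0,0,0],
  [0,0,3,0,0,0],
  [0,0,3,0,0,0],
  [0,0,3,0,0,-4.5],
  [0.6,-2,0,0,0,-4.5],
  [0.6,-2.5,0,0,0,-4],
  [0.6,-2.5,0,0,0,0],
  [0,0,0,0,0,0],
  [0,0,0,0,0,0],
])

```text
t: 5.58
eef_pos: [0.5762, 0.0647, 0.1223]
tcp_rot: [[-0.162, 0.987, -0.0], [0.987, 0.162, -0.0], [-0.0, -0.0, -1.0]]
contact_force: [0.4, 0.6, -1.9]
width: 0.295
grip_force: 30.0
```

Run:
```python
from h import *
s=bot.read_state();print(s["t"],s["eef_pos"],s["tcp_rot"])
i=bot.capture("scene")[:,:,::-1];cv2.imwrite("pics/r3.png",i)
print(proj("scene",[s["eef_pos"]]))
cv2.imwrite("pics/m3.png",cv2.resize(i[80:280,250:450],None,fx=3,fy=3,interpolation=cv2.INTER_CUBIC))
```

```text
5.5833 [0.576213   0.06465968 0.1222968 ] [[-1.61746380e-01  9.86832342e-01 -1.93408449e-04]
 [ 9.86832315e-01  1.61746310e-01 -3.37489124e-04]
 [-3.01762080e-04 -2.45449352e-04 -9.99999924e-01]]
[[332.62427416 196.58758701]]
```

View pics/m3.png

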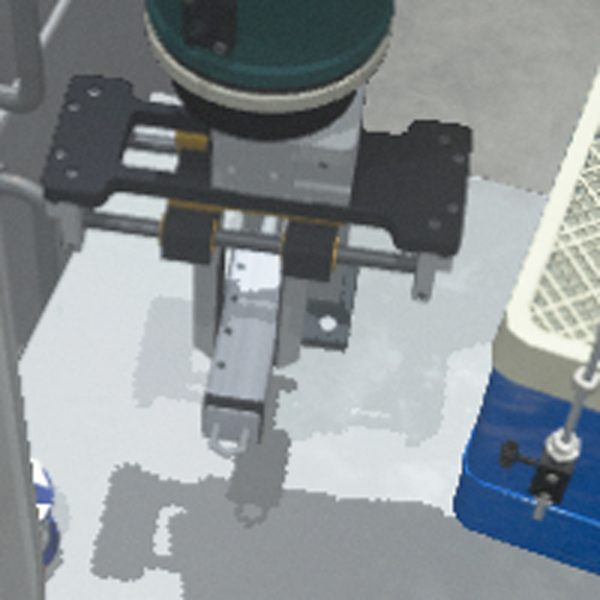

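The gauge is held level between the fingers. Its rear top edge is at about crop (234,402), which is pixel (328,214). I'll work out where the origin sits along the grip.

Run:
```python
from h import *
np.set_printoptions(precision=4,suppress=True)
t=np.array([.5762,.0647,.1223]);L=[onz("scene",(250+(x+.5)/3-.5,80+(y+.5)/3-.5),.148) for x,y in((203,402),(264,401),(234,402))]
g=np.array([.162,-.987,0]);l=np.array([.987,.162,0])
for r in L: print(r,"along",(r-t)@g,"lat",(r-t)@l)
a=np.array([.5888,-.0637,0]);d=np.array([np.cos(np.radians(-80.5)),np.sin(np.radians(-80.5)),0])
print(a-.073*d-t)
```

```text
[0.5823 0.1177 0.148 ] along -0.05127149625742588 lat 0.01462263599837381
[0.5558 0.1077 0.148 ] along -0.04573429110458993 lat -0.013177037577309366
[0.5688 0.1129 0.148 ] along -0.04874199929693842 lat 0.00045797597486456717
[ 0.0006 -0.0564 -0.1223]
```

move_arm([
  [0,-2,0,0,0,0],
  [0,-2,0,0,0,0],
  [0,-1.4,0,0,0,0],
  [0,0,0,0,0,0],
  [0,0,-1,0,0,0],
  [0,0,-1,0,0,0],
  [0,0,-1,0,0,0],
  [0,0,0,0,0,0],
  [0,0,0,0,0,0],
])

```text
t: 6.38
eef_pos: [0.5756, 0.0129, 0.0909]
tcp_rot: [[-0.165, 0.986, -0.002], [0.986, 0.165, 0.0], [0.001, -0.002, -1.0]]
contact_force: [-0.4, -0.6, -0.5]
width: 0.298
grip_force: 30.0
```

Run:
```python
from h import *
s=bot.read_state();print(s["t"],s["eef_pos"],s["tcp_rot"])
i=bot.capture("scene")[:,:,::-1];j=bot.capture("top")[:,:,::-1]
f=lambda i,x,y:cv2.resize(i[y:y+130,x:x+100],None,fx=4,fy=4,interpolation=cv2.INTER_CUBIC)
cv2.imwrite("pics/m4.png",np.hstack([f(i,290,110),f(j,380,150)]))
```

```text
6.3833 [0.57557187 0.01289369 0.09093418] [[-1.65047309e-01  9.86283936e-01 -1.83936102e-03]
 [ 9.86285381e-01  1.65048358e-01  4.33182225e-04]
 [ 7.30824186e-04 -1.74263932e-03 -9.99998215e-01]]
```

View pics/m4.png

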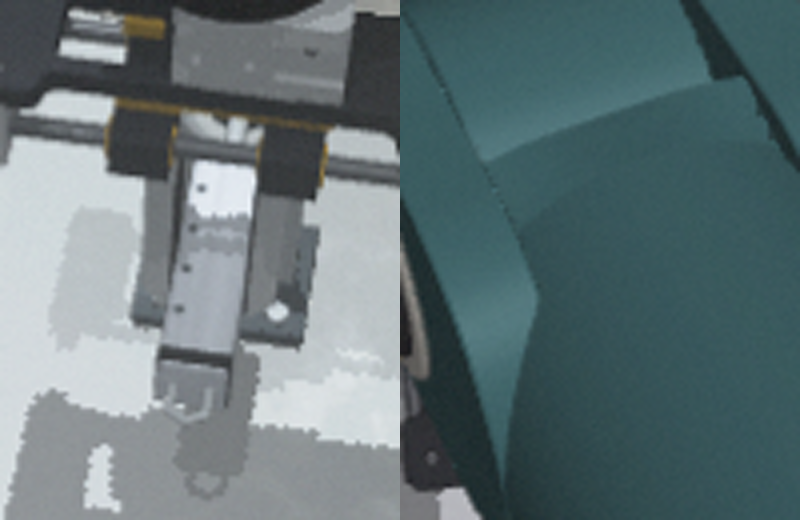

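The scene view shows only the housing, because the gripper hides the neck. No contact force so far. I'll correct by 3 mm and lower further while watching the forces.

move_arm([
  [0.1,-0.3,0,0,0,0],
  [0,0,-0.6,0,0,0],
  [0,0,-0.6,0,0,0],
  [0,0,0,0,0,0],
])

```text
t: 6.82
eef_pos: [0.5765, 0.0088, 0.0786]
tcp_rot: [[-0.163, 0.987, -0.001], [0.987, 0.163, -0.0], [0.0, -0.001, -1.0]]
contact_force: [-0.7, 0.2, -2.6]
width: 0.293
grip_force: 30.0
```

move_arm([
  [0,0,-0.6,0,0,0],
  [0,0,-0.6,0,0,0],
  [0,0,-0.6,0,0,0],
  [0,0,0,0,0,0],
  [0,0,0,0,0,0],
])

```text
t: 7.23
eef_pos: [0.5769, 0.0091, 0.0615]
tcp_rot: [[-0.164, 0.986, -0.001], [0.986, 0.164, 0.0], [0.0, -0.001, -1.0]]
contact_force: [-0.1, 0.2, -3.1]
width: 0.296
grip_force: 30.0
```

move_arm([
  [-0.08,0.5,0,0,0,0],
  [-0.08,0.5,0,0,0,0],
  [-0.08,0.5,0,0,0,0],
  [-0.09,0.5,0,0,0,0],
  [0,0,0,0,0,0],
  [0,0,0,0,0,0],
])

```text
t: 7.73
eef_pos: [0.5739, 0.029, 0.062]
tcp_rot: [[-0.164, 0.986, 0.0], [0.986, 0.164, -0.001], [-0.001, 0.0, -1.0]]
contact_force: [0.6, -5.2, -2.1]
width: 0.298
grip_force: 30.0
```

move_arm([
  [-0.08,0.5,0,0,0,0],
  [-0.08,0.5,0,0,0,0],
  [-0.09,0.5,0,0,0,0],
  [0,0,0,0,0,0],
  [0,0,0,0,0,0],
  [0,0,0,0,0,0],
])

```text
t: 8.23
eef_pos: [0.5716, 0.043, 0.062]
tcp_rot: [[-0.163, 0.987, 0.0], [0.987, 0.163, -0.001], [-0.001, 0.0, -1.0]]
contact_force: [1.5, -7.7, -2.3]
width: 0.294
grip_force: 30.0
```

Run:
```python
from h import *
s=bot.read_state();print(s["t"],s["eef_pos"],s["tcp_rot"])
i=bot.capture("scene")[:,:,::-1]
F=[]
for k in range(8):
    bot.capture("scene");F.append(bot.read_state()["contact_force"])
print(np.mean(F,0),np.std(F,0))
cv2.imwrite("pics/m5.png",cv2.resize(i[100:250,270:410],None,fx=4,fy=4,interpolation=cv2.INTER_CUBIC))
```

```text
8.2333 [0.57162433 0.04298061 0.06195809] [[-1.63121887e-01  9.86605904e-01  2.02919305e-04]
 [ 9.86605276e-01  1.63122012e-01 -1.11271635e-03]
 [-1.13091312e-03  1.86928665e-05 -9.99999360e-01]]
[ 1.41962539 -7.81090966 -1.97117157] [0.48796631 0.33974194 0.48244995]
```

View pics/m5.png

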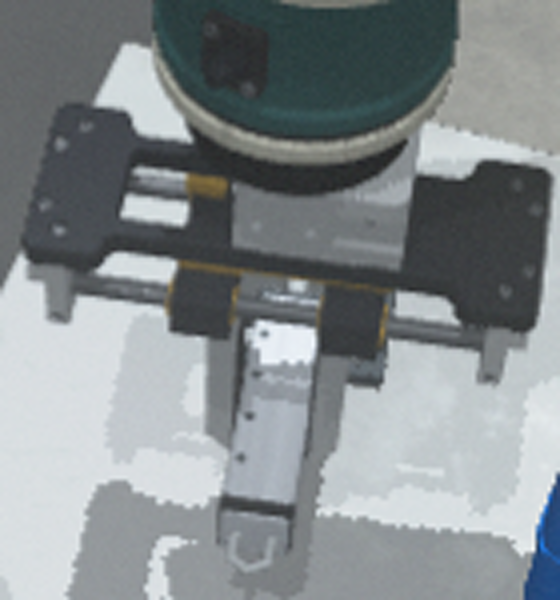

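The gauge is still gripped and level, its rear edge is at crop (256,500), and the axial force is about 7.9 N, so the draw is about 29 mm. I'll pull about 13 mm more.

move_arm([
  [-0.07,0.4,0,0,0,0],
  [-0.07,0.4,0,0,0,0],
  [-0.06,0.4,0,0,0,0],
  [0,0.1,0,0,0,0],
  [0,0,0,0,0,0],
  [0,0,0,0,0,0],
  [0,0,0,0,0,0],
])

```text
t: 9.27
eef_pos: [0.5696, 0.0555, 0.0619]
tcp_rot: [[-0.163, 0.987, 0.0], [0.987, 0.163, -0.002], [-0.002, -0.0, -1.0]]
contact_force: [1.6, -9.5, -3.0]
width: 0.298
grip_force: 30.0
```

```bash
cat > f.py <<'E'
from h import *
F=[];P=[]
for k in range(20):
    i=bot.capture("scene");s=bot.read_state();F.append(s["contact_force"]);P.append(s["eef_pos"])
F=np.mean(F,0);p=np.mean(P,0);g=np.array([.165,-.986,0])
print(s["t"],F,p,"F",F@g,"d force",(F@g-2.7)/180,"geom e=0",(np.array([.5888,-.0637,0])-p)@g-.081)
print(s["tcp_rot"],s["width"],s["grip_force"])
cv2.imwrite("pics/last.png",i[:,:,::-1])
E
python3 f.py
python3 - <<'E'
from h import *
t=np.array([.5716,.0430,.062]);g=np.array([.162,-.987,0])
print((onz("scene",(270+256.5/4-.5,100+500.5/4-.5),.088)-t)@g)
E
```

```text
10.2667 [ 1.55471045 -9.63617332 -1.92730354] [0.5696546  0.05541112 0.06191962] F 9.757794118381755 d force 0.03920996732434308 geom e=0 0.03960255578141075
[[-1.62472794e-01  9.86713022e-01  5.88697852e-05]
 [ 9.86711753e-01  1.62472680e-01 -1.59508371e-03]
 [-1.58345460e-03 -2.01070198e-04 -9.99998726e-01]] 0.29204630268461695 29.999723732471466
-0.04687086709707039
```

move_arm([
  [-0.05,0.3,0,0,0,0],
  [0,0,0,0,0,0],
  [0,0,0,0,0,0],
  [0,0,0,0,0,0],
  [0,0,0,0,0,0],
])

```text
t: 10.68
eef_pos: [0.5692, 0.0583, 0.0619]
tcp_rot: [[-0.162, 0.987, 0.0], [0.987, 0.162, -0.002], [-0.002, -0.0, -1.0]]
contact_force: [1.3, -11.0, -2.5]
width: 0.299
grip_force: 30.0
```

```bash
python3 f.py; python3 f.py; python3 -c "
import cv2
i=cv2.imread('pics/last.png');cv2.imwrite('pics/m6.png',cv2.resize(i[100:250,270:410],None,fx=4,fy=4,interpolation=cv2.INTER_CUBIC))"
```

```text
11.6833 [  1.64894786 -10.16110494  -2.04042514] [0.56916422 0.05829997 0.06190833] F 10.290925871924102 d force 0.04217181039957835 geom e=0 0.04253187000550916
[[-1.62505367e-01  9.86707649e-01  1.46813602e-04]
 [ 9.86706158e-01  1.62505377e-01 -1.72070447e-03]
 [-1.72169026e-03 -1.34761825e-04 -9.99998509e-01]] 0.2963324759005576 29.999793469905853
12.6833 [  1.7126217  -10.24641583  -2.15300003] [0.56917601 0.05830311 0.06191434] F 10.385548593097216 d force 0.04269749218387342 geom e=0 0.04253301959906211
[[-1.62397292e-01  9.86725438e-01  1.71747803e-04]
 [ 9.86724006e-01  1.62397350e-01 -1.68439586e-03]
 [-1.68992763e-03 -1.04073646e-04 -9.99998567e-01]] 0.29564567018847465 29.999810457229614
```

View pics/m6.png

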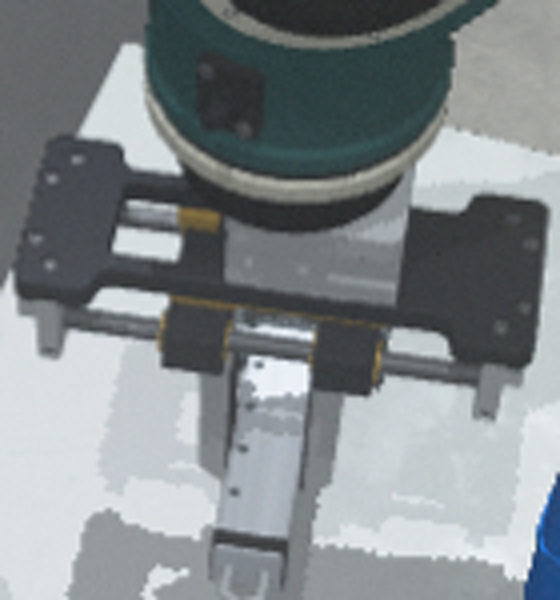

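The gauge is steady in the grip, level and off the bench. The draw is about 42.4 mm by force and 42.5 mm by geometry, so I'm handing it in.

```bash
python3 -c "
from plant import bot
print(bot.job_done())"
```

```text
the job is handed in; nothing more can be done
None
```

I handed the job in with the gauge hooked in the anchor slot and held level off the bench, drawn about 42 mm (10.3 N). I judged the draw from pull force and arm position, because the gripper hid the mark ring from the cameras.

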